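# Fit the blade insert into the vegetable slicer and lock it

## Robot

A 6-joint arm with a two-finger parallel gripper is mounted at the origin on a cart in front of the work surface, level with it; the furniture and walls round the work are solid. World frame = base frame: x ahead of the robot, y to its left, z up, the work surface at z = 0. Lengths are in m, angles in degrees, forces in N, time in s.
With the tool pointing down it reaches from about 0.425 to 0.95 m from the base axis. Payload 14.7 kg.
Tool frame: the origin (TCP) lies between the finger pads; the fingertips stand 17 mm ahead of it and the grasp point (between the pads) lies 2 mm behind it; z points along the fingers, y is the line along which they close (so a half turn about z gives the same grasp; the last joint's range is limited). The gripper opens to 85 mm and grips with 20 to 120 N. Pads are 22 mm wide; open, the fingers measure 114 mm over their backs; the gripper's body (76 mm by 85 mm) begins 54 mm behind the grasp point. The pads swing forward as they close: fully open they stand 13 mm farther back than shut.
Start: joints at [65.34, 27.513, 91.461, -0, 61.026, -2.67], TCP at [0.243, 0.603, 0.248] pointing down, gripper open.
Joint ranges: [-157.49, 157.49], [-46.99, 117.5], [13.45, 153.17], [-89.5, 269.5], [5.16, 153.95], [-167.48, 167.48]. Speed limits (degrees/s): [108.29, 108.29, 136.94, 172.46, 172.46, 172.46].

## Interface

Orientations are given as [roll, pitch, yaw] about the fixed x, y, z axes, in that order (R = Rz(yaw) Ry(pitch) Rx(roll)).
In Python, from cell import r, eyes, workorder gives the robot as it stands.
- The arm moves only by the shell command python3 -m creep 'ROWS' [OPENING]. ROWS is JSON, a list that holds one entry, the list of rows, each a list of 4 numbers: the shift along the world's x, y, z in cm, then the turn about the world's z in rad. In form: [[[x, y, z, spin], ...]]. A call has 1 to 10 rows; each row is the pose to reach, as a shift and turn from the pose commanded when the call began; what a row does not reach only later rows make up. A row lasts 1/12 s, in which the tool goes at most 41.7 mm and 7.16 degrees, less where a joint would pass 70% of its speed; a pose out of reach is approached as far as the arm can. A call with a gripper value outside its range is refused whole. OPENING is the finger opening in cm, from 0 to 8.54, set as the call begins (- or left out, the last holds). The fingers move at their own pace and stop on an object; the grip force is fixed at half the most. Time passes only in rows, so rows that repeat a pose let the fingers close. It gives the time, the measured TCP pose, the force, the opening and the grip force at its end, in the units of the state.
- r.get_state(): the state, without advancing time (a new reading comes with each control period).
- eyes.read_camera(name): name is "side" or "top"; returns (picture, depth): 420x560x3 uint8, red, green, blue; 420x560 float32, m along the optical axis (not along the pixel's ray), 0 where there is no reading.
- eyes.camera_params(name): a dict with "camera_matrix" (3x3 intrinsics, pixels), "dist_coeffs" ([k1, k2, p1, p2, k3] as OpenCV has them; the pictures are not rectified), "rvec" (rotation vector, rad) and "tvec" (3), from world to camera coordinates, as OpenCV has them. Camera axes: x right, y down, z forward; pixel columns grow to the right and rows downward; lengths in m; the calibration is good to about 2 mm. A picture is of the moment at which its call begins. camera_params takes no time and is no camera call.
- workorder.close_job(): hands the job in; it is judged then, once.
The state is a dict: "time": time; "joint_pos": joint angles; "joint_vel": joint speeds; "tau": joint torques, N m; "tcp_pos": TCP position; "ee_rot": TCP orientation; "contact_force": force on the tool from outside, world axes, zero at the start; "torque": the same for the moment, N m; "finger_gap": opening from 0.0 (shut) to 1.0 (fully open); "gripper_force": force on a finger pad.
Only numpy, scipy, OpenCV 4.12 (cv2) and the standard library are available. Lean on these libraries where they do the work, as an engineer would, in place of code of your own. Each camera call takes 0.05 s, during which the arm holds its last target. There are 200 camera calls.

## Task

Make the vegetable slicer ready for use: take the green blade insert from the chopping board by its thumb fin, push it leading edge first through the slot in the end of the slicer, past the spring click, until its shoulder sits fully home against the frame, then slide the red catch all the way in to lock it. Feel your way and never force it: if it jams, ease off and line it up. Leave the other things where they are.

Things in the scene. Friction and masses are not known exactly. Their poses are not given: they have to be found in the camera images.
- slicer: White vegetable slicer fixed to the worktop: 190 mm long, 124 wide. Origin at worktop height under the slot's outer face, mid width; x points level into the slot (to the robot's right), y away from the robot, z up. Slot, sill and catch are on a carriage that rides 45 degree wedges for the slice thickness: it stands firm, but -6 to +6 mm off in x and, equally, in z; poses do not show it.
- slot_mouth (a point): Where the slot's centre is at the middle setting: (0, 0, 90) mm in the slicer's frame; axes the same. There the closed opening is 92 mm wide, 7.5 high (z 86 to 93.5) under a bridge (top z 101, x 0 to 13); a sill level with its floor (z 86) stands 17 out in front (x -17 to 0, lip radius 3), ledges inside carry the insert. All are -6 to +6 mm off in x and equally in z: feel for the sill.
- spring_nib (a point): Where the round sprung steel nib in the slot's +y wall is at the middle setting, (30, 49, 89) mm in the slicer's frame; it stands 4 mm into the slot's width. The leading corner meets it about 70 mm short of home; then it rubs along the edge (3 to 5 N sideways) and clicks into the notch at home. Pushing takes about 2 to 15 N, at hidden friction; then the shoulder meets a hard stop: go slowly there.
- insert: Green blade insert, about 120 g, flat on the board at the start, leading edge towards the slicer: plate 100 x 90 x 6 mm (x -50 to 50), corners there of radius 10. Origin: centre of the plate's underside; x to the leading edge, z up. Home, at the middle setting, its origin is at (50, 0, 86) mm in the slicer's frame, axes parallel. Both edges have a notch 11.5 long, 10 deep, at x -20.
- shoulder (a point): Middle of the front face of the insert's shoulder, (-50, 0, 9) mm in its frame: a cross wall 104 mm wide, 18 high, 6 thick, too wide for the slot; fully home it lies against the slot's outer face. Behind it a tongue 40 wide, 6 thick runs back to x -108 and carries the thumb fin. Axes as the insert's.
- fin (a point): Middle of the thumb fin's top edge, (-84, 0, 30) mm in the insert's frame. The fin is 12 mm wide (y), 40 long (x -104 to -64) and stands from 6 to 30 mm above the underside; take it across its width, from above. Its rear end face (x -104) can also be pushed. Axes as the insert's.
- catch (a joint): Slide of the red catch, m: 0 = open (out, towards the robot), 0.010 = fully locked (in, along the slicer's +y). It rubs with about 2.5 N, stays where it is left and starts between 0 and 2 mm. Its steel tongue, 8 mm wide, enters the notch in the insert's -y edge; it is blocked while the insert is more than 1.7 mm from home.
- catch_button (a point): Where the middle of the top of the red catch button is at the middle setting with the catch open: (30, -58, 114) mm in the slicer's frame; axes the same. The button is 20 mm long (x), 12 wide (y) and stands 16 above the carriage's flat top (z 98); push its outer (-y) face, flush with the frame's side, to +y.
- chopping_board: Wooden chopping board, 200 x 300 x 22 mm, loose (0.84 kg), lying to the left of the slicer; the origin is the centre of its underside.
- onion: Red onion, about 80 mm, on the far part of the chopping board; bystander.
- lemon: Lemon, about 65 mm, behind the board; bystander.
- garlic: Garlic bulb, about 50 mm, in front of the coffee grinder; bystander.
- stone_bowl: Stoneware bowl, 138 mm wide, 68 mm high, behind the board; bystander.
- mug: Speckled white mug with a handle, 90 mm wide, 88 mm high, standing on a flat red-brown coaster at the right rear; bystander.
- small_jar: Small jar with a black lid, 55 mm wide, 72 mm high, at the right beyond the slicer; bystander.

How it is judged (in metres and radians):
On the way:
1. the plate of the insert is at least half way through the slot, with the catch still open (x of insert in the frame of slicer between 0 and 0.06 m and y of insert in the frame of slicer between -0.004 and 0.004 m and z of insert in the frame of slicer between 0.077 and 0.095 m and angle between the x axis of insert and the x axis of slicer, either way round below 0.06 rad and value of joint catch below 0.004 m), for 0.1 s.
At the end, for the whole second after the job is handed in: The insert is at rest in the slot (origin 41 to 59 mm in x, within 3 mm in y, 78 to 94 mm in z of the slicer, which spans all settings; in line within 0.06 rad) and the catch is locked at 8.5 mm or more, its tongue in the notch, which it only reaches with the insert within 2 mm of home (x of insert in the frame of slicer between 0.041 and 0.059 m and y of insert in the frame of slicer between -0.003 and 0.003 m and z of insert in the frame of slicer between 0.078 and 0.094 m and angle between the x axis of insert and the x axis of slicer, either way round below 0.06 rad and value of joint catch above 0.0085 m and linear speed of insert below 0.02 m/s); the robot touches nothing.
It fails at once if the insert is forced against the slicer (over 50 N) (contact force between insert and slicer above 50 N).
It fails at once if the slicer or its catch is struck or pressed hard by the robot (over 40 N) (contact force between any of the fingers, the arm and slicer above 40 N).
It fails at once if a bystander is moved by more than 30 mm (distance of any of onion, lemon, garlic, stone_bowl, mug, small_jar from where it was at the start of the episode above 0.03 m).
It fails at once if the chopping board is moved by more than 40 mm (distance of chopping_board from where it was at the start of the episode above 0.04 m).
It also fails if it takes over 54 s, if anything falls off the work surface, if the arm or the gripper's body presses on something with over 40 N, if the wrist force passes 120 N, or if a joint passes its speed limit or range.

## Working session

There is one attempt and no reset: what is moved stays moved. The work goes in short steps, Python scripts to look and compute and a shell command to move; the robot and the scene stay as the last step left them, time stands still between calls to the robot, and variables do not carry over. Pictures are saved under pics/ and viewed, at most 10 in all, crops included, and the job is handed in when it is done.

```bash
ls; mkdir -p pics
python3 - <<'E'
from cell import r, eyes, workorder
import cv2,numpy as np
s=r.get_state(); print({k:np.round(v,3).tolist() for k,v in s.items()})
for n in("top","side"):
    im,d=eyes.read_camera(n); cv2.imwrite(f"pics/{n}0.png",im[...,::-1]); np.savez(f"{n}0.npz",im=im,d=d)
    print(n,{k:np.round(v,4).tolist() for k,v in eyes.camera_params(n).items()})
E
```

```text
pics
{'time': 0.0, 'joint_pos': [65.337, 27.549, 91.495, 0.003, 61.026, -2.67], 'joint_vel': [-0.007, -0.031, 0.02, 0.008, 0.131, 0.055], 'tau': [-0.004, -95.067, -43.017, -0.001, 0.013, -0.0], 'tcp_pos': [0.243, 0.602, 0.248], 'ee_rot': [-179.93, -0.006, 158.006], 'contact_force': [0.61, -0.25, -0.467], 'torque': [-0.033, 0.026, 0.024], 'gripper_force': 0.0, 'finger_gap': 0.996}
top {'camera_matrix': [[399.5238, 0.0, 281.5302], [0.0, 399.5238, 206.4264], [0.0, 0.0, 1.0]], 'dist_coeffs': [0.0152, 0.0, 0.0, 0.0, 0.0], 'rvec': [2.1712, -2.1527, 0.1647], 'tvec': [-0.0336, 0.6027, 0.9402]}
side {'camera_matrix': [[408.0759, 0.0, 283.3307], [0.0, 408.0759, 199.5931], [0.0, 0.0, 1.0]], 'dist_coeffs': [-0.0497, 0.0, 0.0, 0.0, 0.0], 'rvec': [1.9304, -1.7328, 0.5956], 'tvec': [-0.0878, 0.5412, 0.56]}
```

View pics/top0.png

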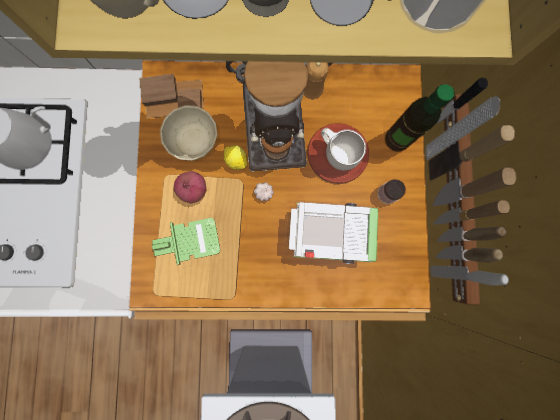

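View pics/side0.png

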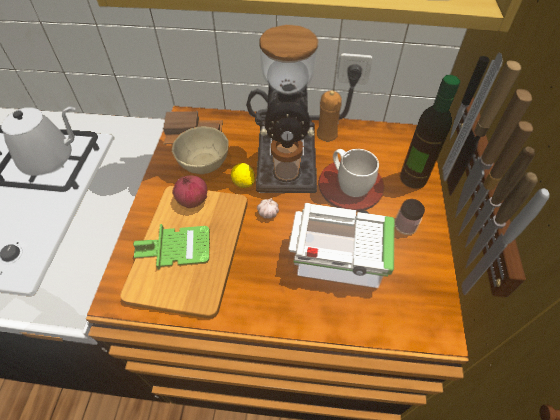

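```bash
cat > h.py <<'E'
import cv2,numpy as np
from cell import r,eyes
def cloud(n,d):
    p=eyes.camera_params(n);K=np.array(p["camera_matrix"]);D=np.array(p["dist_coeffs"])
    v,u=np.mgrid[:420,:560]
    q=cv2.undistortPoints(np.stack([u,v],-1).reshape(-1,1,2).astype(float),K,D).reshape(420,560,2)
    P=np.dstack([q*d[...,None],d]); R=cv2.Rodrigues(np.array(p["rvec"]))[0]
    return (P-np.array(p["tvec"]).ravel())@R
def ray(n,uv,z):
    p=eyes.camera_params(n);K=np.array(p["camera_matrix"]);D=np.array(p["dist_coeffs"])
    q=cv2.undistortPoints(np.array(uv,float).reshape(-1,1,2),K,D).reshape(-1,2)
    R=cv2.Rodrigues(np.array(p["rvec"]))[0]; c=-R.T@np.array(p["tvec"]).ravel()
    w=np.c_[q,np.ones(len(q))]@R; return c+w*((z-c[2])/w[:,2])[:,None]
def green(im):
    h=cv2.cvtColor(im,cv2.COLOR_RGB2HSV); return (h[...,0]>45)&(h[...,0]<75)&(h[...,1]>90)&(h[...,2]>60)
def rect(m): # min area rect corners of mask pixels
    return cv2.minAreaRect(np.argwhere(m)[:,::-1].astype(np.float32))
E
python3 - <<'E'
from h import *
np.set_printoptions(precision=4,suppress=True)
for n in("top","side"):
    f=np.load(f"{n}0.npz");im,d=f["im"],f["d"];W=cloud(n,d)
    g=green(im)&(W[...,1]>0)
    P=W[g]; print(n,"green",len(P),"z pct",np.percentile(P[:,2],[2,10,25,50,75,90,98]))
    for lo,hi in((.024,.033),(.033,.043),(.045,.06)):
        Q=P[(P[:,2]>lo)&(P[:,2]<hi)]
        if len(Q)>8:
            b=cv2.minAreaRect((Q[:,:2]*1000).astype(np.float32)); print(lo,hi,len(Q),b,Q.mean(0))
    b=(slice(190,315),slice(130,250)) if n=="top" else (slice(180,320),slice(120,250))
    s=(slice(195,270),slice(280,385)) if n=="top" else (slice(195,290),slice(285,400))
    S=W[s].reshape(-1,3);print("slicer z hist",np.histogram(S[:,2],np.arange(0,.13,.005)))
    crop=im[s]; h=W[s][...,2]; hm=cv2.applyColorMap(np.clip((h-.06)/.06*255,0,255).astype(np.uint8),cv2.COLORMAP_JET)
    A=cv2.resize(np.hstack([crop[...,::-1],hm]),None,fx=3.5,fy=3.5,interpolation=cv2.INTER_NEAREST); cv2.imwrite(f"pics/{n}s.png",A); print(A.shape)
    Bd=W[b].reshape(-1,3); Bd=Bd[(Bd[:,2]>.018)&(Bd[:,2]<.0245)]; print("board",cv2.minAreaRect((Bd[:,:2]*1000).astype(np.float32)),np.median(Bd[:,2]))
E
```

```text
top green 83 z pct [0.0266 0.0281 0.0293 0.039  0.0497 0.0513 0.0525]
0.024 0.033 32 ((512.55615234375, 212.45309448242188), (69.20901489257812, 137.2901153564453), 25.768062591552734) [0.5102 0.2172 0.0289]
0.033 0.043 23 ((510.64501953125, 234.05601501464844), (88.3904800415039, 13.703088760375977), 11.730827331542969) [0.5104 0.2291 0.0392]
0.045 0.06 27 ((506.08270263671875, 259.0491638183594), (11.895699501037598, 35.00419235229492), 12.905946731567383) [0.5067 0.2578 0.0505]
slicer z hist (array([1581,  839,  358,    8,    5,    6,    5,    5,    5,    5,    0,
          0,    0,    0,    4,   41,   42,  381, 1154,  727,  867,  309,
          5,   38,   12]), array([0.   , 0.005, 0.01 , 0.015, 0.02 , 0.025, 0.03 , 0.035, 0.04 ,
       0.045, 0.05 , 0.055, 0.06 , 0.065, 0.07 , 0.075, 0.08 , 0.085,
       0.09 , 0.095, 0.1  , 0.105, 0.11 , 0.115, 0.12 , 0.125]))
(262, 735, 3)
board ((516.2246704101562, 175.71644592285156), (199.87521362304688, 269.86431884765625), 87.25345611572266) 0.020913370642562924
side green 1713 z pct [0.0255 0.0265 0.0273 0.0283 0.0293 0.0314 0.0517]
0.02
[... 252 characters left out ...]
5) [0.5121 0.2295 0.0392]
0.045 0.06 76 ((505.89068603515625, 258.6519775390625), (11.265464782714844, 38.8150749206543), 11.155838012695312) [0.506  0.2593 0.0516]
slicer z hist (array([1213,  884,  728,  173,  180,  169,  172,  158,  176,  177,  146,
         95,   21,    6,   37,  171,  283,  585, 1347, 1040, 1005,  270,
         16,   53,   14]), array([0.   , 0.005, 0.01 , 0.015, 0.02 , 0.025, 0.03 , 0.035, 0.04 ,
       0.045, 0.05 , 0.055, 0.06 , 0.065, 0.07 , 0.075, 0.08 , 0.085,
       0.09 , 0.095, 0.1  , 0.105, 0.11 , 0.115, 0.12 , 0.125]))
(332, 805, 3)
board ((547.0673217773438, 174.77691650390625), (201.44676208496094, 330.7016906738281), 86.82073211669922) 0.020803010567244665
```

View crops.

View pics/tops.png

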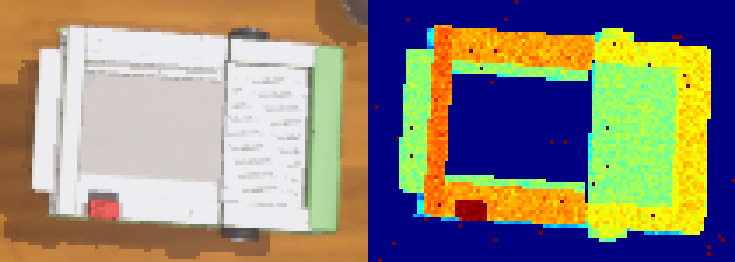

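Run:
```python
from h import *
np.set_printoptions(precision=4,suppress=True)
for n in("top","side"):
    f=np.load(f"{n}0.npz");im,d=f["im"],f["d"];W=cloud(n,d)
    if n=="top":
        h=cv2.cvtColor(im,cv2.COLOR_RGB2HSV); print("hsv",h[238,190],h[240,210],h[247,160])
    h=cv2.cvtColor(im,cv2.COLOR_RGB2HSV)
    gg=(h[...,0]>40)&(h[...,0]<80)&(h[...,1]>60)&(W[...,1]>0.1)&(W[...,2]>.0245)&(W[...,2]<.06)
    P=W[gg];print(n,len(P))
    for lo,hi in((.024,.033),(.034,.043),(.046,.06)):
        Q=P[(P[:,2]>lo)&(P[:,2]<hi)]; print(cv2.minAreaRect((Q[:,:2]*1000).astype(np.float32)),Q[:,2].mean())
    # slicer layers
    S=W[(W[...,1]<.0)&(W[...,1]>-.22)&(W[...,0]>.44)&(W[...,0]<.64)]
    for lo,hi in((.07,.13),(.085,.096),(.098,.115)):
        Q=S[(S[:,2]>lo)&(S[:,2]<hi)]; print(lo,hi,len(Q),cv2.minAreaRect((Q[:,:2]*1000).astype(np.float32)),Q.min(0),Q.max(0))
    red=((h[...,0]<8)|(h[...,0]>172))&(h[...,1]>170)&(W[...,2]>.07)&(W[...,1]<0)&(W[...,0]<.6)&(W[...,2]<.14)
    Q=W[red];print("red",len(Q),np.argwhere(red).mean(0),Q.mean(0),np.percentile(Q,[5,95],axis=0),np.percentile(Q[:,2],[50,80]))
```

```text
hsv [ 49  87 200] [ 50  72 215] [ 49  90 186]
top 1647
((517.0150756835938, 205.90069580078125), (88.8464126586914, 156.03384399414062), 12.001760482788086) 0.028279998622441512
((537.891845703125, 211.5513916015625), (73.04104614257812, 131.65695190429688), 55.052345275878906) 0.038897948900428074
((505.1976013183594, 259.6728515625), (11.949235916137695, 36.68292236328125), 10.16556453704834) 0.0514642772835684
0.07 0.13 2926 ((536.6552124023438, -132.74415588378906), (174.88136291503906, 138.70223999023438), 89.62893676757812) [ 0.467  -0.2199  0.0731] [ 0.6065 -0.0452  0.1259]
0.085 0.096 1473 ((536.3551635742188, -132.52633666992188), (174.7216033935547, 138.66477966308594), 89.99757385253906) [ 0.467  -0.2199  0.085 ] [ 0.6057 -0.0452  0.0959]
0.098 0.115 1193 ((538.7122192382812, -142.96495056152344), (160.67848205566406, 125.18099975585938), 86.62516784667969) [ 0.4739 -0.2198  0.098 ] [ 0.6055 -0.0605  0.111 ]<stdin>:17: RuntimeWarning: Mean of empty slice.
  ret = um.true_divide(
Traceback (most recent call last):
IndexError: index -1 is out of bounds for axis 0 with size 0
```

View pics/sides.png

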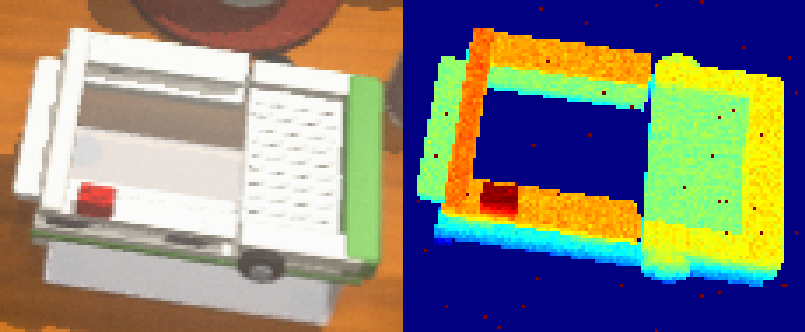

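```bash
cat > m.py <<'E'
from h import *
np.set_printoptions(precision=4,suppress=True)
import sys
for n in("top","side"):
    f=np.load(f"{n}0.npz");im,d=f["im"],f["d"];W=cloud(n,d)
    h=cv2.cvtColor(im,cv2.COLOR_RGB2HSV)
    red=((h[...,0]<8)|(h[...,0]>172))&(h[...,1]>120)&(W[...,2]>.105)&(W[...,1]<0)&(W[...,0]<.55)&(W[...,2]<.14)
    Q=W[red];print(n,"red",len(Q),cv2.minAreaRect((Q[:,:2]*1000).astype(np.float32)),np.median(Q[:,2]))
    box=(W[...,1]<-.02)&(W[...,1]>-.24)&(W[...,0]>.44)&(W[...,0]<.64)
    def comp(lo,hi,extra=True):
        m=(box&(W[...,2]>lo)&(W[...,2]<hi)&extra).astype(np.uint8)
        k,l,st,_=cv2.connectedComponentsWithStats(m,connectivity=4); i=1+st[1:,4].argmax(); return W[l==i]
    S=comp(.078,.096,W[...,1]>-.075); print("sill",len(S),cv2.minAreaRect((S[:,:2]*1000).astype(np.float32)),np.median(S[:,2]))
    C=comp(.0965,.118,W[...,1]>-.152); print("frame",len(C),cv2.minAreaRect((C[:,:2]*1000).astype(np.float32)))
    c=C.mean(0)
    # edges: bin along y, min & max x
    for nm,fn in(("min",np.min),("max",np.max)):
        t=[(b,fn(C[np.abs(C[:,1]-b)<.0025,0])) for b in np.arange(-.14,-.075,.005) if (np.abs(C[:,1]-b)<.0025).sum()>3]
        t=np.array(t); p=np.polyfit(t[:,0],t[:,1],1); print(" x edge",nm,"slope deg",np.degrees(np.arctan(p[0])),"x at y=-.1",np.polyval(p,-.1),np.std(t[:,1]-np.polyval(p,t[:,0])))
    t=np.array([(b,np.max(C[np.abs(C[:,0]-b)<.0025,1])) for b in np.arange(.485,.595,.005)]); p=np.polyfit(t[:,0],t[:,1],1); print(" bridge outer edge slope",np.degrees(np.arctan(p[0])),"y at .54",np.polyval(p,.54),np.std(t[:,1]-np.polyval(p,t[:,0])))
    t=np.array([(b,np.max(S[np.abs(S[:,0]-b)<.0025,1])) for b in np.arange(.50,.58,.005)]); p=np.polyfit(t[:,0],t[:,1],1); print(" sill outer edge slope",np.degrees(np.arctan(p[0])),"y at .54",np.polyval(p,.54))
    B=C[(C[:,1]>-.072+0.05*(C[:,0]-.54))&(C[:,0]>.51)&(C[:,0]<.57)]; R=C[(C[:,1]<-.09)&(C[:,2]<.108)]
    print(" bridge z",len(B),np.median(B[:,2])," rails z",np.median(R[:,2]))
    F=W[box&(W[...,1]<-.17)]; F=F[F[:,2]>.08]; G=F[F[:,1]<-.205];print(" fixed z med",np.median(F[:,2]),"end strip",np.median(G[:,2]),"y min",np.percentile(F[:,1],.5), cv2.minAreaRect((F[:,:2]*1000).astype(np.float32)))
    T=W[box&(W[...,2]<.005)];print(" table",np.median(T[:,2]))
E
python3 m.py
```

```text
top red 47 ((485.3109436035156, -88.7916259765625), (11.056607246398926, 17.92616844177246), 0.4219525456428528) 0.11924893785842289
sill 308 ((544.4916381835938, -54.804805755615234), (17.512067794799805, 93.63094329833984), 86.5304946899414) 0.0912205075756082
frame 917 ((541.3648681640625, -108.74870300292969), (92.0564956665039, 124.04112243652344), 86.72136688232422)
 x edge min slope deg 9.073915748360163 x at y=-.1 0.4835869051503116 0.0038694736909710304
 x edge max slope deg 3.108427364816596 x at y=-.1 0.6028087678113895 0.0006441500286323699
 bridge outer edge slope -3.394042860180821 y at .54 -0.06351501691847845 0.0006461063696574334
 sill outer edge slope -3.2463966829141926 y at .54 -0.04685627983243132
 bridge z 109 0.1059198562244648  rails z 0.10308142093687046
 fixed z med 0.0930908130520986 end strip 0.09649031063923177 y min -0.23944936327893573 ((536.3610229492188, -205.0050048828125), (138.6625518798828, 69.94730377197266), 0.017629550769925117)
 table 0.00012896597838278
side red 85 ((485.46435546875, -89.41580963134766), (18.593591690063477, 12.74989795684814
[... 221 characters left out ...]
04297), (91.72039794921875, 127.09307861328125), 86.9311294555664)
 x edge min slope deg 2.546730925351018 x at y=-.1 0.4798762149294303 0.0006696151290668506
 x edge max slope deg 4.260018973797424 x at y=-.1 0.60442968452661 0.0011394810712615667
 bridge outer edge slope -3.8249823081749685 y at .54 -0.0640814663586903 0.0005068111195490728
 sill outer edge slope -3.2832386729318435 y at .54 -0.0469971166737146
 bridge z 114 0.10572525101694062  rails z 0.10263944799348108
 fixed z med 0.09219604173184033 end strip 0.09579750692680611 y min -0.23960316892686176 ((536.679931640625, -205.17620849609375), (69.9183120727539, 141.71499633789062), 89.79096984863281)
 table -0.0005044574182641626
```

```bash
python3 -m creep '[[[2.4,-3.14,-1,-0.1],[4.8,-6.28,-2,-0.2],[7.2,-9.42,-3,-0.3],[9.6,-12.56,-4,-0.4],[12,-15.7,-5,-0.5],[14.4,-18.84,-6,-0.6],[16.8,-21.98,-7,-0.7],[19.2,-25.12,-8,-0.8],[21.6,-28.26,-9,-0.9],[24,-31.4,-10,-0.977]]]' 4
```

```text
time: 0.93
tcp_pos: [0.4841, 0.287, 0.1477]
ee_rot: [-180.0, 0.0, 101.7]
contact_force: [1.1, 1.3, -0.2]
finger_gap: 0.468
gripper_force: 0.0
```

```bash
python3 -m creep '[[[1,-1.4,0,0],[2.2,-2.95,-1,0],[2.2,-2.95,-2,0],[2.2,-2.95,-4,0],[2.2,-2.95,-5,0],[2.2,-2.95,-5,0],[2.2,-2.95,-5,0]]]'
python3 - <<'E'
from h import *
s=r.get_state();print(s["tcp_pos"],s["ee_rot"],s["contact_force"],s["finger_gap"],s["time"])
for n in("top",):
    f=np.load(f"{n}0.npz");im,d=f["im"],f["d"];W=cloud(n,d);h=cv2.cvtColor(im,cv2.COLOR_RGB2HSV)
    m=(W[...,2]>.04)&(W[...,2]<.13)&(W[...,1]>.15)&(W[...,1]<.3)&(W[...,0]>.55)&(W[...,0]<.67);print("onion",cv2.minEnclosingCircle(W[m][:,:2].astype(np.float32)))
im,_=eyes.read_camera("side");cv2.imwrite("pics/g1.png",cv2.resize(im[150:330,80:320,::-1],None,fx=2.5,fy=2.5))
E
```

```text
time: 1.52
tcp_pos: [0.5046, 0.2595, 0.0979]
ee_rot: [-179.9, 0.0, 102.1]
contact_force: [0.1, 0.5, -0.5]
finger_gap: 0.466
gripper_force: 0.0
[0.50461608 0.25945801 0.09785762] [-1.79905738e+02  1.89113406e-02  1.02070798e+02] [ 0.08891797  0.53643464 -0.50341464] 0.4655425003102488 1.5167
onion ((0.6094796657562256, 0.19995316863059998), 0.06978507339954376)
```

```bash
python3 -m creep '[[[0,0,-1.5,0],[0,0,-3,0],[0,0,-4,0],[0,0,-4.6,0],[0,0,-4.9,0],[0,0,-4.9,0]]]'; python3 -m creep '[[[0,0,0,0],[0,0,0,0],[0,0,0,0],[0,0,0,0],[0,0,0,0],[0,0,0,0]]]' 0.5
```

```text
time: 2.07
tcp_pos: [0.5053, 0.2593, 0.0492]
ee_rot: [-180.0, 0.0, 102.0]
contact_force: [-0.3, 0.2, 0.6]
finger_gap: 0.468
gripper_force: 0.0
time: 2.57
tcp_pos: [0.5059, 0.2595, 0.0501]
ee_rot: [179.9, -0.0, 102.0]
contact_force: [-0.5, -0.1, 7.6]
finger_gap: 0.127
gripper_force: 59.3
```

View pics/g1.png

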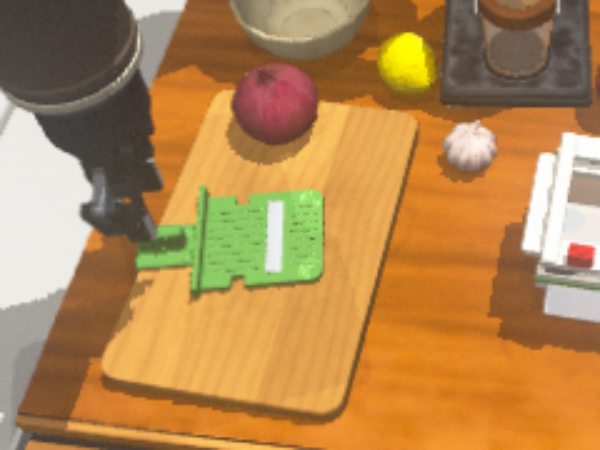

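```bash
python3 -m creep '[[[0,0,1.5,0],[0,0,4,0],[0,0,7,0],[0.5,-2,9,-0.07],[1.5,-5,10,-0.14],[2.6,-8.5,10,-0.21],[3.8,-12,10,-0.267],[4.6,-14.5,10,-0.267],[4.84,-15.5,10,-0.267],[4.84,-15.5,10,-0.267]]]'
cat > look.py <<'E'
from h import *
import sys
np.set_printoptions(precision=4,suppress=True)
tag=sys.argv[1]; zmin=float(sys.argv[2])
s=r.get_state();print(s["time"],s["tcp_pos"],s["ee_rot"],s["contact_force"])
for n in("top","side"):
    im,d=eyes.read_camera(n);np.savez(f"{n}{tag}.npz",im=im,d=d);cv2.imwrite(f"pics/{n}{tag}.png",im[...,::-1]);W=cloud(n,d);h=cv2.cvtColor(im,cv2.COLOR_RGB2HSV)
    g=(h[...,0]>38)&(h[...,0]<80)&(h[...,1]>60)&(W[...,1]>-.16)&(W[...,1]<.3)&(W[...,2]>zmin)&(W[...,2]<.2)&(W[...,0]>.4)&(W[...,0]<.65)
    P=W[g]; m=np.median(P[:,2]); Q=P[np.abs(P[:,2]-m)<.005]
    A=np.c_[Q[:,:2]-Q[:,:2].mean(0),np.ones(len(Q))]
    for _ in range(3):
        c=np.linalg.lstsq(A,Q[:,2],rcond=None)[0]; k=np.abs(Q[:,2]-A@c)<.002; A,Q=A[k],Q[k]
    print(n,len(P),"plate top z",m,"plane slope deg",np.degrees(c[:2]),"at",Q[:,:2].mean(0),c[2])
    print("  rect all",cv2.minAreaRect((Q[:,:2]*1000).astype(np.float32)))
    F=Q[Q[:,1]<s["tcp_pos"][1]-.045]
    if len(F)>20: print("  rect plate",cv2.minAreaRect((F[:,:2]*1000).astype(np.float32)))
    S=P[(P[:,2]>m+.008)&(P[:,2]<m+.016)]
    if len(S)>8: print("  shoulder",len(S),cv2.minAreaRect((S[:,:2]*1000).astype(np.float32)),S[:,2].max())
    # leading edge fit
    xs=np.arange(np.percentile(F[:,0],20),np.percentile(F[:,0],80),.004) if len(F)>20 else []
    t=np.array([(b,np.min(F[np.abs(F[:,0]-b)<.003,1])) for b in xs])
    if len(t)>4:
        p=np.polyfit(t[:,0],t[:,1],1);print("  lead edge slope",np.degrees(np.arctan(p[0])),"y mid",np.polyval(p,xs.mean()),xs.mean())
    ys=np.arange(F[:,1].min()+.014,F[:,1].max(),.004)
    for fn in(np.min,np.max):
        t=np.array([(b,fn(F[np.abs(F[:,1]-b)<.003,0])) for b in ys]);k=np.ones(len(t),bool)
        for _ in range(3):
            p=np.polyfit(t[k,0],t[k,1],1);k=np.abs(t[:,1]-np.polyval(p,t[:,0]))<.0025
        print("  side edge",fn.__name__,"deg",np.degrees(np.arctan(p[0])),"x at y",ys.mean(),np.polyval(p,ys.mean()),k.sum())
E
python3 look.py 1 .1
```

```text
time: 3.4
tcp_pos: [0.5544, 0.102, 0.1496]
ee_rot: [180.0, 0.0, 86.6]
contact_force: [0.1, 0.8, -0.2]
finger_gap: 0.123
gripper_force: 58.7
3.4 [0.5544 0.102  0.1496] [179.9632   0.0058  86.5905] [ 0.1453  0.7663 -0.1527]
top 1038 plate top z 0.12774448001238997 plane slope deg [-0.0254  0.2248] at [0.5483 0.0097] 0.12776652237786915
  rect all ((548.0322265625, 8.466468811035156), (77.57101440429688, 89.5964126586914), 88.30461120605469)
  rect plate ((548.0322265625, 8.466468811035156), (77.57101440429688, 89.5964126586914), 88.30461120605469)
  lead edge slope -3.2768332070181088 y mid -0.02933832108692488 0.54715165757994
  side edge min deg 3.033916953631481 x at y 0.013656948607299574 0.5044266334983394 13
  side edge max deg 2.667127940370559 x at y 0.013656948607299574 0.5917651376473866 14
side 2160 plate top z 0.12764318877892128 plane slope deg [0.0984 0.0864] at [0.5467 0.0288] 0.1274665089528008
  rect all ((548.5599975585938, 47.828697204589844), (94.28583526611328, 158.5599822998047), 0.06170128285884857)
  rect plate ((548.8020629882812, 14.63479232788086), (88.95296478271484, 91.87547302246094), 87.05260467529297)
  shoulder 147 ((552.0242919921875, 79.79118347167969), (20.225004196166992, 100.62541198730469), 86.97553253173828) 0.14276612449764556
  lead edge slope -3.7403589284329297 y mid -0.028887479346541105 0.5453786524796383
  side edge min deg 3.6628449690540363 x at y 0.01858068652665449 0.503929391911798 17
  side edge max deg 3.304093604858775 x at y 0.01858068652665449 0.5936090319924788 17
```

```bash
python3 -m creep '[[[-0.03,-0.5,-0.8,0],[-0.08,-1.5,-1.6,0],[-0.12,-2.2,-2.3,0],[-0.15,-2.6,-2.6,0],[-0.15,-2.6,-2.7,0],[-0.15,-2.6,-2.7,0],[-0.15,-2.6,-2.7,0]]]'; python3 look.py 2 .085 | grep -v rect; python3 -m creep '[[[0,0,-0.05,0],[0,0,-0.1,0],[0,0,-0.15,0],[0,0,-0.2,0],[0,0,-0.25,0],[0,0,-0.25,0]]]'
```

```text
time: 4.08
tcp_pos: [0.5523, 0.0783, 0.1223]
ee_rot: [-180.0, -0.0, 86.7]
contact_force: [0.7, -0.2, -1.4]
finger_gap: 0.125
gripper_force: 58.7
4.0833 [0.5523 0.0783 0.1223] [-179.9986   -0.0026   86.7271] [ 0.6627 -0.1556 -1.388 ]
top 772 plate top z 0.10042904726043764 plane slope deg [0.0229 0.1462] at [ 0.5459 -0.0224] 0.10039978366677169
  lead edge slope -3.7338769771396834 y mid -0.05230564519474706 0.5440750251272014
  side edge min deg 3.286768611104646 x at y -0.015926707356625373 0.5022060348870514 13
  side edge max deg 3.4179086184967824 x at y -0.015926707356625373 0.5899704840096677 13
side 2078 plate top z 0.10054794983305115 plane slope deg [0.1421 0.1345] at [0.5454 0.0047] 0.10036551135521143
  shoulder 142 ((549.7664184570312, 55.43762969970703), (21.038389205932617, 100.14772033691406), 86.80892944335938) 0.1162936408244119
  lead edge slope -2.498697072455408 y mid -0.053441799415738706 0.544211224729955
  side edge min deg 3.5763756562555393 x at y -0.005216544732265834 0.502695211930852 17
  side edge max deg 3.9112083615598228 x at y -0.005216544732265834 0.5922853437497564 17
time: 4.68
tcp_pos: [0.5522, 0.0782, 0.1197]
ee_rot: [-180.0, 0.0, 86.7]
contact_force: [-0.6, 0.8, -1.0]
finger_gap: 0.124
gripper_force: 58.7
```

```bash
for i in 1; do python3 -m creep '[[[0,0,-0.05,0],[0,0,-0.05,0],[0,0,-0.05,0]]]'|egrep "tcp|contact"; python3 -m creep '[[[0,0,-0.04,0],[0,0,-0.04,0],[0,0,-0.04,0]]]'|egrep "tcp|contact";  python3 -m creep '[[[0,0,-0.03,0],[0,0,-0.03,0],[0,0,-0.03,0]]]'|egrep "tcp|contact"; done
```

```text
tcp_pos: [0.5523, 0.0782, 0.1193]
contact_force: [0.3, -0.0, -0.7]
tcp_pos: [0.5523, 0.0782, 0.1189]
contact_force: [1.0, 0.1, -0.1]
tcp_pos: [0.5523, 0.0783, 0.1186]
contact_force: [0.4, 0.1, 1.4]
```

```bash
python3 -m creep '[[[0,0,-0.03,0],[0,0,-0.03,0],[0,0,-0.03,0]]]'|egrep "tcp|contact"; python3 -m creep '[[[0,0,0,0],[0,0,0,0]]]'|egrep "tcp|contact"
```

```text
tcp_pos: [0.5524, 0.0783, 0.1184]
contact_force: [-0.5, 0.9, 1.5]
tcp_pos: [0.5523, 0.0782, 0.1183]
contact_force: [0.0, 1.5, 2.2]
```

```bash
python3 -m creep '[[[0,0,0.04,0],[0,0,0.08,0],[-0.03,-0.5,0.08,0],[-0.06,-0.9,0.08,0],[-0.07,-1.2,0.08,0],[-0.07,-1.2,0.08,0]]]'|egrep "tcp|contact"; python3 -m creep '[[[-0.01,-0.25,0,0],[-0.03,-0.5,0,0],[-0.04,-0.75,0,0],[-0.06,-1,0,0],[-0.06,-1,0,0]]]'|egrep "tcp|contact"
```

```text
tcp_pos: [0.5515, 0.0654, 0.119]
contact_force: [-1.2, -0.1, -1.2]
tcp_pos: [0.5509, 0.0558, 0.1191]
contact_force: [-0.3, -0.0, -1.3]
```

```bash
python3 -m creep '[[[-0.02,-0.4,0,0],[-0.05,-0.8,0,0],[-0.07,-1.2,0,0],[-0.08,-1.4,0,0],[-0.08,-1.4,0,0]]]'|egrep "tcp|contact"; for k in 1; do python3 -m creep '[[[-0.02,-0.3,0,0],[-0.03,-0.5,0,0],[-0.03,-0.5,0,0]]]'|egrep "tcp|contact"; python3 -m creep '[[[-0.02,-0.3,0,0],[-0.03,-0.5,0,0],[-0.03,-0.5,0,0]]]'|egrep "tcp|contact"; done
```

```text
tcp_pos: [0.5501, 0.0417, 0.1191]
contact_force: [-0.2, 0.1, -0.0]
tcp_pos: [0.5498, 0.0369, 0.1191]
contact_force: [-0.0, -1.0, -0.5]
tcp_pos: [0.5497, 0.032, 0.1191]
contact_force: [-0.3, -1.0, -0.3]
```

```bash
python3 -m creep '[[[-0.02,-0.3,0,0],[-0.03,-0.5,0,0],[-0.03,-0.5,0,0]]]'|egrep "tcp|contact"; python3 -m creep '[[[-0.02,-0.3,0,0],[-0.03,-0.5,0,0],[-0.03,-0.5,0,0]]]'|egrep "tcp|contact"
```

```text
tcp_pos: [0.5494, 0.0268, 0.1191]
contact_force: [0.0, -0.5, -0.5]
tcp_pos: [0.549, 0.0218, 0.1191]
contact_force: [-0.0, -0.3, -0.6]
```

```bash
python3 look.py 3 .085 | grep -v rect
python3 - <<'E'
import cv2
a=cv2.imread("pics/top3.png")[180:290,200:390];b=cv2.imread("pics/side3.png")[180:300,190:400]
cv2.imwrite("pics/c3.png",cv2.resize(b,None,fx=3.5,fy=3.5)); cv2.imwrite("pics/d3.png",cv2.resize(a,None,fx=4,fy=4))
E
```

```text
8.1833 [0.549  0.0218 0.1191] [179.9922   0.0095  86.7255] [-0.0175 -0.2836 -0.5895]
top 211 plate top z 0.09732377428414926 plane slope deg [-0.5875 -0.2095] at [ 0.5379 -0.0815] 0.09721404429600464
  shoulder 16 ((503.74688720703125, -6.315903663635254), (13.44423770904541, 4.508650302886963), 0.4074147641658783) 0.11136241876329697
  lead edge slope -3.1463628045911514 y mid -0.10865482354987566 0.5422325230245819Traceback (most recent call last):
  File "look.py", line 26, in <module>
    t=np.array([(b,fn(F[np.abs(F[:,1]-b)<.003,0])) for b in ys]);k=np.ones(len(t),bool)
                   ~~^^^^^^^^^^^^^^^^^^^^^^^^^^^^
    return _wrapreduction(a, np.minimum, 'min', axis, None, out,
                          keepdims=keepdims, initial=initial, where=where)
    return ufunc.reduce(obj, axis, dtype, out, **passkwargs)
           ~~~~~~~~~~~~^^^^^^^^^^^^^^^^^^^^^^^^^^^^^^^^^^^^^
ValueError: zero-size array to reduction operation minimum which has no identity
[ WARN:0@0.031] global loadsave.cpp:275 findDecoder imread_('pics/side3.png'): can't open/read file: check file path/integrity
Traceback (most recent call last):
TypeError: 'NoneType' object is not subscriptable
```

Run:
```python
from h import *
im,d=eyes.read_camera("side"); np.savez("side3.npz",im=im,d=d)
a=cv2.imread("pics/top3.png")[185:285,215:375];b=im[190:290,230:390,::-1]
cv2.imwrite("pics/c3.png",np.vstack([cv2.resize(a,None,fx=3,fy=3),cv2.resize(b,None,fx=3,fy=3)]))
```

```text
(no output)
```

View pics/c3.png

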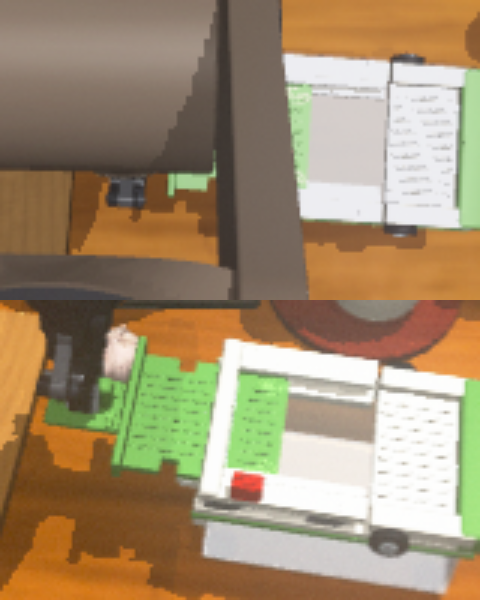

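```bash
for k in 1; do python3 -m creep '[[[-0.02,-0.3,0,0],[-0.04,-0.6,0,0],[-0.06,-1,0,0],[-0.06,-1,0,0]]]'|egrep "tcp|contact|ee"; python3 -m creep '[[[-0.02,-0.3,0,0],[-0.04,-0.6,0,0],[-0.06,-1,0,0],[-0.06,-1,0,0]]]'|egrep "tcp|contact|ee"; done
```

```text
tcp_pos: [0.5484, 0.0116, 0.1191]
ee_rot: [180.0, 0.0, 86.7]
contact_force: [0.6, -2.9, -1.8]
tcp_pos: [0.5478, 0.0016, 0.1191]
ee_rot: [180.0, 0.0, 86.7]
contact_force: [-0.0, -3.1, -1.4]
```

```bash
for k in 1; do python3 -m creep '[[[0,0,0,0],[0,0,0,0]]]'|egrep "contact"; python3 -m creep '[[[-0.02,-0.3,0,0],[-0.04,-0.6,0,0],[-0.06,-1,0,0],[-0.06,-1,0,0],[-0.06,-1,0,0]]]'|egrep "tcp|contact|ee"; done; python3 -c "
from cell import r;s=r.get_state();print(s['torque'],s['joint_pos'],s['time'])"
```

```text
contact_force: [0.6, -4.6, -1.3]
tcp_pos: [0.5472, -0.0081, 0.1191]
ee_rot: [-180.0, 0.0, 86.7]
contact_force: [0.2, -3.2, -2.5]
[-0.50552353 -0.08385895 -0.03556731] [-4.01284628e+00  2.91142944e+01  1.11683785e+02 -2.14431398e-02
  3.92020342e+01 -7.24009159e-01] 9.5333
```

```bash
python3 -m creep '[[[-0.02,-0.3,0,0],[-0.03,-0.6,0,0]]]'|egrep "tcp|contact|ee";python3 -m creep '[[[-0.02,-0.3,0,0],[-0.04,-0.6,0,0]]]'|egrep "tcp|contact|ee"; python3 -m creep '[[[0,0,0,0],[0,0,0,0]]]'|egrep "tcp|contact"
```

```text
tcp_pos: [0.5468, -0.0135, 0.1191]
ee_rot: [-180.0, -0.0, 86.7]
contact_force: [-0.2, 5.4, -0.1]
tcp_pos: [0.5465, -0.0196, 0.1191]
ee_rot: [180.0, -0.0, 86.7]
contact_force: [0.8, 5.1, -0.1]
tcp_pos: [0.5466, -0.0201, 0.1191]
contact_force: [1.0, -2.5, -1.1]
```

```bash
python3 -m creep '[[[-0.01,-0.2,0,0],[-0.02,-0.4,0,0],[-0.03,-0.6,0,0],[-0.04,-0.7,0,0]]]'|egrep "tcp|contact";for i in 1; do python3 -m creep '[[[0,-0.05,0,0],[0,-0.1,0,0]]]'|egrep "tcp|contact"; python3 -m creep '[[[-0.01,-0.05,0,0],[-0.01,-0.1,0,0]]]'|egrep "tcp|contact"; done
```

```text
tcp_pos: [0.5462, -0.0268, 0.1191]
contact_force: [1.9, 3.5, 0.3]
tcp_pos: [0.5462, -0.0278, 0.1191]
contact_force: [1.4, 3.0, 0.1]
tcp_pos: [0.546, -0.0288, 0.1191]
contact_force: [2.0, 0.8, -0.5]
```

```bash
python3 -m creep '[[[0,-0.05,0,0],[0,-0.1,0,0]]]'|egrep "tcp|contact"; python3 -m creep '[[[-0.01,-0.04,0,0],[-0.01,-0.08,0,0]]]'|egrep "tcp|contact"
```

```text
tcp_pos: [0.5459, -0.0299, 0.1191]
contact_force: [1.6, 1.7, 0.4]
tcp_pos: [0.546, -0.0303, 0.1191]
contact_force: [3.9, 9.5, -0.9]
```

```bash
python3 -m creep '[[[0,-0.02,0,0],[0,-0.04,0,0],[0,-0.04,0,0]]]'|egrep "tcp|contact"; python3 look.py 4 .085 2>/dev/null | egrep "should|top|side"
```

```text
tcp_pos: [0.5461, -0.0303, 0.1191]
contact_force: [2.4, 11.1, -0.2]
top 13 plate top z 0.10902641550131446 plane slope deg [-5.1642 42.9278] at [ 0.4989 -0.0573] 0.10861249862236955
```

Run:
```python
from h import *
im,d=eyes.read_camera("side"); W=cloud("side",d)
cv2.imwrite("pics/c4.png",cv2.resize(im[195:275,260:370,::-1],None,fx=6,fy=6))
h=cv2.cvtColor(im,cv2.COLOR_RGB2HSV)
P=W[(h[...,0]>38)&(h[...,0]<80)&(h[...,1]>60)&(W[...,2]>.1035)&(W[...,2]<.115)&(W[...,1]>-.08)&(W[...,1]<0)&(W[...,0]<.62)&(W[...,0]>.47)]
print(len(P),cv2.minAreaRect((P[:,:2]*1000).astype(np.float32)),np.percentile(P[:,2],90))
```

```text
137 ((543.8685913085938, -49.24151611328125), (27.636932373046875, 101.0073013305664), 86.78437805175781) 0.1101979000462784
```

View pics/c4.png

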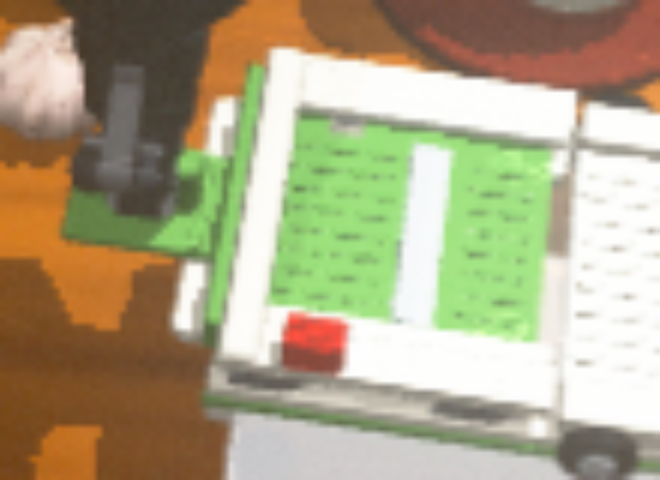

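```bash
python3 -m creep '[[[0,0.06,0,0],[0,0.06,0,0],[0,0.06,0,0],[0,0.06,0,0]]]' 4 | egrep "tcp|contact|gap"; python3 -m creep '[[[0,0,0.5,0],[0,0,2,0],[0,0,5,0],[0,0,7,0],[-2,-1,8,0],[-5,-2.6,8,0],[-8,-4.2,8,0],[-10.5,-5.4,8,0],[-11.1,-5.7,8,0],[-11.1,-5.7,8,0]]]'; python3 -m creep '[[[0,0,-2,0],[0,0,-4,0],[0,0,-6,0],[0,0,-7,0],[0,0,-7.5,0],[0,0,-7.5,0]]]' 0
```

```text
tcp_pos: [0.5457, -0.0305, 0.119]
contact_force: [-0.2, -0.4, 0.2]
finger_gap: 0.464
time: 12.55
tcp_pos: [0.4334, -0.088, 0.1996]
ee_rot: [-180.0, 0.0, 86.6]
contact_force: [0.6, -0.1, -0.7]
finger_gap: 0.468
gripper_force: 0.0
time: 13.05
tcp_pos: [0.4354, -0.0871, 0.1233]
ee_rot: [-179.9, -0.0, 86.8]
contact_force: [-1.4, 0.6, -0.5]
finger_gap: -0.002
gripper_force: 0.0
```

Run:
```python
from h import *
for n in("top","side"):
    im,d=eyes.read_camera(n); W=cloud(n,d);h=cv2.cvtColor(im,cv2.COLOR_RGB2HSV)
    red=((h[...,0]<8)|(h[...,0]>172))&(h[...,1]>120)&(W[...,2]>.105)&(W[...,1]<0)&(W[...,0]<.55)&(W[...,2]<.14)
    Q=W[red];print(n,"red",len(Q),Q[:,:2].min(0) if len(Q) else 0,Q.mean(0) if len(Q) else 0)
    P=W[(h[...,0]>38)&(h[...,0]<80)&(h[...,1]>60)&(W[...,2]>.1035)&(W[...,2]<.115)&(W[...,1]>-.08)&(W[...,1]<0)&(W[...,0]<.62)&(W[...,0]>.47)]
    if len(P)>5: print(cv2.minAreaRect((P[:,:2]*1000).astype(np.float32)))
    if n=="side": cv2.imwrite("pics/c5.png",cv2.resize(im[185:300,225:375,::-1],None,fx=5,fy=5))
```

```text
top red 0 0 0
((564.8742065429688, -46.94991683959961), (44.458988189697266, 63.54779815673828), 75.02465057373047)
side red 0 0 0
```

View pics/c5.png

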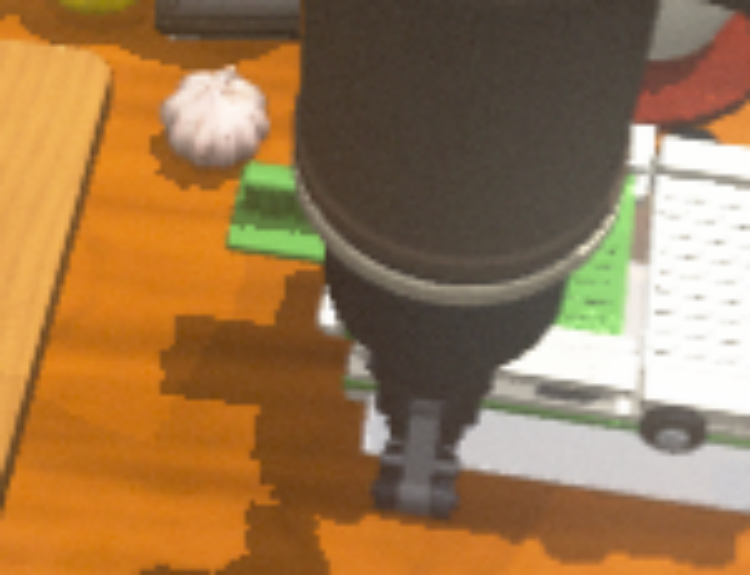

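```bash
python3 -m creep '[[[0.8,-0.05,0,0],[1.5,-0.09,0,0],[2,-0.11,0,0],[2.2,-0.13,0,0],[2.2,-0.13,0,0]]]' | egrep "tcp|contact"; python3 -m creep '[[[0.1,0,0,0],[0.2,-0.01,0,0],[0.3,-0.02,0,0]]]' | egrep "tcp|contact"; python3 -m creep '[[[0.1,0,0,0],[0.2,-0.01,0,0],[0.3,-0.02,0,0]]]' | egrep "tcp|contact"
```

```text
tcp_pos: [0.4578, -0.0888, 0.1243]
contact_force: [-0.0, 0.2, -0.6]
tcp_pos: [0.4597, -0.0889, 0.1241]
contact_force: [0.2, -0.7, 0.5]
tcp_pos: [0.4629, -0.0891, 0.1241]
contact_force: [0.8, 1.4, 0.2]
```

```bash
python3 -m creep '[[[0.1,0,0,0],[0.2,-0.01,0,0],[0.3,-0.02,0,0]]]' | egrep "tcp|contact"; python3 -m creep '[[[0.1,0,0,0],[0.2,-0.01,0,0],[0.3,-0.02,0,0]]]' | egrep "tcp|contact"
```

```text
tcp_pos: [0.4659, -0.0893, 0.1241]
contact_force: [-0.5, -0.2, -0.1]
tcp_pos: [0.4685, -0.0894, 0.124]
contact_force: [-2.6, 0.4, 1.7]
```

```bash
python3 -m creep '[[[0.1,0,0,0],[0.2,-0.01,0,0],[0.3,-0.02,0,0]]]' | egrep "tcp|contact"; python3 -m creep '[[[0.1,0,0,0],[0.2,-0.01,0,0]]]' | egrep "tcp|contact"; python3 -m creep '[[[0.1,0,0,0],[0.15,-0.01,0,0]]]' | egrep "tcp|contact"
```

```text
tcp_pos: [0.4718, -0.0896, 0.1241]
contact_force: [-3.1, 0.2, 1.5]
tcp_pos: [0.4739, -0.0898, 0.1241]
contact_force: [-3.1, -0.1, 0.2]
tcp_pos: [0.4755, -0.0899, 0.1241]
contact_force: [-2.7, -0.0, -0.4]
```

```bash
python3 -m creep '[[[0.05,0,0,0],[0.1,-0.01,0,0]]]' | egrep "tcp|contact"; python3 -m creep '[[[0.05,0,0,0],[0.1,-0.01,0,0]]]' | egrep "tcp|contact"
```

```text
tcp_pos: [0.4761, -0.0899, 0.124]
contact_force: [-5.5, 0.8, 0.9]
tcp_pos: [0.4764, -0.0899, 0.1239]
contact_force: [-9.5, 0.7, 4.6]
```

```bash
python3 -m creep '[[[0.04,0,0,0],[0.08,0,0,0],[0.08,0,0,0]]]' | egrep "tcp|contact"; python3 -m creep '[[[-0.3,0.02,0,0],[-1,0.06,0,0],[-2,0.12,0.5,0],[-3,0.18,3,0],[-3,0.5,7,0],[-3,2,10,0],[-4,5.5,12,0],[-4,9,13,0],[-4,12.5,13,0],[-3,16,13,0]]]' | egrep "tcp|contact"; python3 -m creep '[[[0,4,0,0],[0,8,0,0],[0,12,0,0],[0,12,0,0]]]' | egrep "time|tcp|contact"
python3 - <<'E'
from h import *
for n in("top","side"):
    im,d=eyes.read_camera(n); W=cloud(n,d);h=cv2.cvtColor(im,cv2.COLOR_RGB2HSV)
    red=((h[...,0]<8)|(h[...,0]>172))&(h[...,1]>120)&(W[...,2]>.105)&(W[...,1]<0)&(W[...,0]<.55)&(W[...,2]<.14)
    Q=W[red];print(n,"red",len(Q),cv2.minAreaRect((Q[:,:2]*1000).astype(np.float32)) if len(Q) else 0)
    P=W[(h[...,0]>38)&(h[...,0]<80)&(h[...,1]>60)&(W[...,2]>.1035)&(W[...,2]<.115)&(W[...,1]>-.08)&(W[...,1]<0)&(W[...,0]<.62)&(W[...,0]>.47)]
    if len(P)>5: print(cv2.minAreaRect((P[:,:2]*1000).astype(np.float32)))
    if n=="side": cv2.imwrite("pics/c6.png",cv2.resize(im[100:320,110:410,::-1],None,fx=2.6,fy=2.6))
E
```

```text
tcp_pos: [0.4765, -0.0898, 0.1239]
contact_force: [-12.0, -0.3, 6.3]
tcp_pos: [0.4464, 0.0711, 0.2555]
contact_force: [2.4, -0.8, -0.7]
time: 16.9
tcp_pos: [0.4477, 0.1954, 0.2546]
contact_force: [-1.0, -0.6, -0.8]
top red 41 ((494.0577087402344, -89.88370513916016), (15.871187210083008, 10.97684097290039), 88.79896545410156)
((544.4360961914062, -37.911720275878906), (49.709259033203125, 100.53069305419922), 86.52435302734375)
side red 82 ((494.0675964355469, -89.79717254638672), (12.124870300292969, 17.19713592529297), 1.0910651683807373)
((544.847900390625, -47.916778564453125), (45.57195281982422, 99.33456420898438), 76.94776153564453)
```

View pics/c6.png

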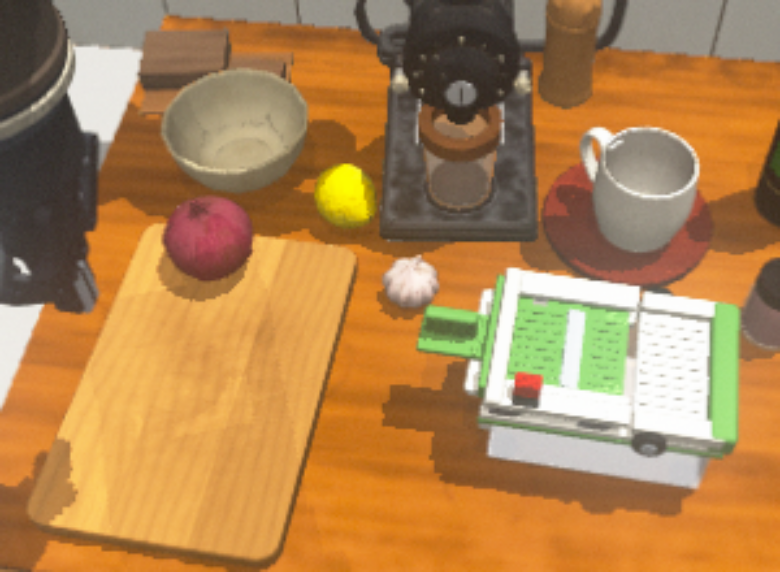

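The insert is fully home, with its shoulder against the frame. The catch button has moved about 9 mm to a hard stop, and everything else is where it was.

```bash
python3 -c "
from cell import workorder; print(workorder.close_job())"
```

```text
the job is handed in; nothing more can be done
None
```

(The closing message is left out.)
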